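Lock the dowelling guide into the bench carousel and present it

TASK

Set the aluminium dowelling guide block fully down into the empty rectangular pocket on the bench carousel and swing the locking lever shut over it. Then turn the carousel by the wooden bar handle at its middle until the locked guide faces the steel pointer on the stand, and finish still gripping that handle, holding the carousel still there; do not let go. Leave everything else on the bench where it is.

Things in the scene. Friction and masses are not known exactly. Their poses are not given: they have to be found in the camera images.
- guide: dowelling guide: an aluminium block 36 (x) x 64 (y) x 56 (z) mm with three round steel bushings flush in its top, about 0.35 kg, standing on the bench to the left or the right of the carousel. Origin: centre of its underside; z up, y along its 64 mm side. Either way round fits the pocket.
- stand: fixed round grey stand of the carousel, origin on the bench on the axis of rotation. Its steel pointer, an upright tab 30 mm wide and 56 mm high with a small finger pointing at the axis, stands outside the disc on the stand's -x side, 148 to 176 mm from the axis (roughly towards the robot; the stand is set at some yaw).
- spindle (a joint): angle of the carousel relative to its stand, rad, growing counter-clockwise seen from above, turning endlessly either way; 0 (and likewise 6.283 or -6.283) when the pocket is exactly at the pointer; starts between 1.7 and 4.6. Rubbing friction of about 0.25 N m: it stays where it is left.
- carousel: dark wooden disc, radius 140 mm, top face 48 mm above the bench, with three fixed lidded glass jars (up to 68 mm tall above the disc, 100 mm from the axis) and the empty pocket a quarter turn apart. Origin on the axis at bench height; x points from the axis away from the pocket, so the pocket lies on its -x side.
- pocket (a point): centre of the pocket's floor (the disc's top face), 90 mm from the axis. The pocket is 40 mm in the carousel's x (radial) by 68 mm in its y; its dark steel walls are 8 mm thick and 18 mm high. Axes as the carousel's.
- lever (a joint): angle of the flat locking lever, rad: 0 when shut (lying across the middle of the pocket along the carousel's -y), growing clockwise seen from above to 2.0 at its stop; starts open at 1.5 to 1.8, pointing outwards over the disc's edge. It stays where it is left (friction 0.03 N m, about 0.5 N at the knob).
- lever_hinge (a point): on the vertical axis of the lever, at the lever's underside, 59 mm above the disc and so 3 mm above the top of a seated guide; 60 mm to the carousel's +y side of the middle of the pocket and 5 mm nearer the axis
- lever_knob (a point): the lever's upright round black knob, 14 mm diameter, 62 mm from the lever's hinge; this point is on its axis, 83 mm above the disc. The knob stands up 23 mm from the top of the 10 mm thick lever; its top is 93 mm above the disc.
- handle: the turning handle in the middle of the carousel: a pale wooden bar on a steel post. Origin on the axis at the disc's top; axes as the carousel's.
- handle_grip (a point): centre of the handle's bar, on the axis, 75 mm above the disc; the bar is 18 mm wide (x), 90 mm long (y) and 18 mm high
- offcut: bystander, to be left alone: pine offcut lying flat, 45 x 85 x 28 mm
- glue: bystander, to be left alone: white glue bottle, 60 mm diameter, 150 mm tall
- mug: bystander, to be left alone: white mug, 80 mm diameter, 90 mm tall
- tin: bystander, to be left alone: steel tin, 70 mm diameter, 70 mm tall
- mallet: bystander, to be left alone: hammer lying on the far side of the bench
- screwdriver: bystander, to be left alone: screwdriver lying near the robot
There are look-alikes about, which are no part of the job. What is shaped like the guide but purple or red is not meant.

How it is judged (in metres and radians):
On the way, in this order (a step that is already met when the one before it is completed fails the run):
1. the guide is fully down in the pocket (horizontal distance between guide and pocket below 0.006 m and z of guide in the frame of pocket below 0.004 m and angle between guide's own z axis and vertical below 0.06 rad), for 0.2 s.
2. the lever is swung shut over the seated guide (all of step 1 and value of joint lever below 0.15 rad), for 0.2 s.
3. the carousel is turned by its handle until the guide is at the pointer (all of step 2 and (value of joint spindle between -6.36319 and -6.20319 rad or value of joint spindle between -0.08 and 0.08 rad or value of joint spindle between 6.20319 and 6.36319 rad) and contact force between the fingers and handle above 1 N), for 0.2 s.
At the end, for the whole second after the job is handed in: the guide is fully down in the pocket (within 4 mm of its floor, 6 mm of its centre, upright), the lever is within 0.15 rad of shut, the pocket is within 0.08 rad (about 4.5 degrees) of the pointer and not turning, and the fingers still grip the carousel's handle with more than 2 N (all of step 2 and (value of joint spindle between -6.36319 and -6.20319 rad or value of joint spindle between -0.08 and 0.08 rad or value of joint spindle between 6.20319 and 6.36319 rad) and velocity of joint spindle between -0.03 and 0.03 rad/s and contact force between the fingers and handle above 2 N); the arm keeps its last pose, push and grip.
It fails at once if something else on the bench was moved more than 30 mm (distance of any of offcut, glue, mug, tin, mallet, screwdriver from where it was at the start of the episode above 0.03 m).
It also fails if it takes over 72 s, if anything falls off the work surface, if the arm or the gripper's body presses on something with over 40 N, if the wrist force passes 120 N, or if a joint passes its speed limit or range.

ROBOT

A 7-joint arm with a two-finger parallel gripper is mounted at the origin on the work surface. World frame = base frame: x ahead of the robot, y to its left, z up, the work surface at z = 0. Lengths are in mm, angles in rad, forces in N, time in s.
With the tool pointing down it reaches from about 350 to 900 mm from the base axis. Payload 19.9 kg.
Tool frame: the origin (TCP) lies midway between the tips of the shut fingers; the grasp point (between the pads) lies 19 mm behind it; z points along the fingers, y is the line along which they close (so a half turn about z gives the same grasp; the last joint's range is limited). The gripper opens to 85 mm and grips with 20 to 120 N. Pads are 22 mm wide; open, the fingers measure 114 mm over their backs; the gripper's body (76 mm by 85 mm) begins 54 mm behind the grasp point. The pads swing forward as they close: fully open they stand 13 mm farther back than shut.
Start: joints at [-1.234, 0.417, -0.01, 1.614, 0.005, 1.111, -0.053], TCP at [231.117, 580.678, 231.26] pointing down, gripper open.
Joint ranges: [-2.81, 2.81], [-0.39, 2.02], [-1.27, 1.25], [0.06, 2.57], [-1.19, 4.33], [0.19, 2], [-2.82, 2.82]. Speed limits (rad/s): [1.89, 1.89, 2.39, 2.39, 3.01, 3.01, 3.01].

INTERFACE

Orientations are given as a unit quaternion [x, y, z, w].
In Python, from bench import r gives the robot as it stands.
- The arm moves only by the tool step_arm, never from a script. Its argument "targets" is a list that holds one entry, the list of rows, each a list of 4 numbers: the shift along the tool's x, y, z in cm, then the turn about the tool's z in degrees. A call has 1 to 10 rows; each row shifts and turns the commanded pose from where the row before left it, along the tool's axes as they then stand; what a row does not reach is not made up. A row lasts 1/8 s, in which the tool goes at most 62.5 mm and 10.7 degrees, less where a joint would pass 70% of its speed; a pose out of reach is approached as far as the arm can. A call with a gripper value outside its range is refused whole. "claw" is the closure, from 0 (fully open) to 1 (shut), set as the call begins (left out, the last holds). The fingers move at their own pace and stop on an object; "newtons" is the grip in N (left out, the last holds). Time passes only in rows, so rows that do not move let the fingers close. It gives the time, the measured TCP pose, the force, the opening and the grip force at its end, in the units of the state.
- r.sense(): the state, without advancing time (a new reading comes with each control period).
- r.get_image(name): name is "scene" or "top"; returns the picture (480x640x3 uint8, red, green, blue); there is no depth.
- r.camera_model(name): a dict with "fx", "fy", "cx", "cy" (pixels), "T" (4x4, takes a point from camera to world coordinates). Camera axes: x right, y down, z forward; pixel columns grow to the right and rows downward; lengths in mm; the calibration is good to about 2 mm. A picture is of the moment at which its call begins. camera_model takes no time and is no camera call.
- r.job_done(): hands the job in; it is judged then, once.
Trained networks look in the newest picture that a camera, given by its name, has taken for a name from the list of things; names that differ only in an ending like _2 or _b are one class to them, and where a whole thing is asked for, a point or a joint stands for the part that bears it (a point fixed in the world has none). Each returns a list of dicts, best first, with "score" (0 to 1); they miss things now and then, are a little off and sometimes report something else, mostly with a low value. They report only what shows in the picture. A call takes as long as a camera call. They do not tell look-alikes from the thing itself.
- r.silhouettes(camera, name): "mask" (480x640 bool, what is visible of it) and "xy" ([column, row] as shares, 0 to 1, of the picture: columns of its width, rows of its height, amid what is visible of it).
- r.mark_of(camera, name): "xy" ([column, row] as shares, 0 to 1, of the picture: columns of its width, rows of its height: a listed point, or the origin of a listed thing).
The state is a dict: "t": time; "joint_pos": joint angles; "qd": joint speeds; "joint_efforts": joint torques, N m; "tcp_pos": TCP position; "tcp_rot": TCP orientation; "ft_force": force on the tool from outside, world axes, zero at the start; "wrist_torque": the same for the moment, N m; "finger_gap": opening from 0.0 (shut) to 1.0 (fully open); "finger_force": force on a finger pad.
Only numpy, scipy, OpenCV 4.12 (cv2) and the standard library are available. Lean on these libraries where they do the work, as an engineer would, in place of code of your own. Each camera call takes 0.05 s, during which the arm holds its last target. There are 200 camera calls.

## Working session

There is one attempt and no reset: what is moved stays moved. The work goes in short steps, Python scripts to look and compute and a tool call to move; the robot and the scene stay as the last step left them, time stands still between calls to the robot, and variables do not carry over. Pictures are saved under pics/ and viewed, at most 10 in all, crops included, and the job is handed in when it is done.

Besides the shell and the picture viewer there is one more tool, called after "Request:" in YAML: its name, and indented under it one key for each argument. step_arm: Moves the arm, as the interface text tells. Its arguments: {"type":"object","properties":{"targets":{"type":"array","items":{"type":"array","items":{"type":"array","items":{"type":"number"}}}},"claw":{"type":"number"},"newtons":{"type":"number"}},"required":["targets"]}

```bash
mkdir -p pics
cat > h.py <<'E'
from bench import r
import numpy as np, cv2
def ray(cam,xy):
    m=r.camera_model(cam);T=np.array(m["T"]);u,v=xy[0]*640,xy[1]*480
    d=T[:3,:3]@np.array([(u-m["cx"])/m["fx"],(v-m["cy"])/m["fy"],1]);return T[:3,3],d
def at(cam,xy,z):
    o,d=ray(cam,xy);return (o+d*(z-o[2])/d[2]).round(1)
def proj(cam,p):
    m=r.camera_model(cam);T=np.array(m["T"]);q=T[:3,:3].T@(np.array(p)-T[:3,3]);return np.array([m["fx"]*q[0]/q[2]+m["cx"],m["fy"]*q[1]/q[2]+m["cy"]])
def save(cam,name):
    im=r.get_image(cam);cv2.imwrite("pics/"+name,cv2.cvtColor(im,cv2.COLOR_RGB2BGR));return im
E
python3 - <<'E'
from h import *
Z=dict(guide=0,pocket=48,lever_hinge=107,lever_knob=131,handle_grip=123,handle=48,stand=0,carousel=0,mug=0,glue=0,tin=0,offcut=0)
a=save("top","top0.png");b=save("scene","sc0.png")
cv2.imwrite("pics/both0.png",cv2.cvtColor(a,cv2.COLOR_RGB2BGR))
for c in("top","scene"):
    print(c,np.array(r.camera_model(c)["T"])[:3,3].round())
    for n,z in Z.items():
        for d in r.mark_of(c,n)[:3]: print(n,round(d["score"],2),(np.array(d["xy"])*[640,480]).round(),at(c,d["xy"],z))
print(r.sense())
E
```

```text
top [ 424.    5. 1262.]
guide 0.94 [440. 304.] [ 352.5 -328.1    0. ]
guide 0.79 [480. 301.] [ 362.4 -438.3    0. ]
guide 0.65 [458. 270.] [ 446.5 -378.2    0. ]
pocket 0.85 [323. 212.] [592.1  -4.6  48. ]
lever_hinge 0.62 [348. 220.] [566.5 -68.  107. ]
lever_hinge 0.26 [183. 264.] [445.4 346.7 107. ]
lever_knob 0.53 [359. 193.] [631.6 -92.5 131. ]
lever_knob 0.2 [311. 235.] [524.4  24.8 131. ]
handle_grip 0.79 [311. 235.] [524.7  24.3 123. ]
handle_grip 0.65 [176. 204.] [594.6 366.1 123. ]
handle 0.65 [308. 242.] [512.   33.1  48. ]
stand 0.61 [311. 238.] [528.1  27.7   0. ]
stand 0.22 [308. 240.] [522.6  36.5   0. ]
carousel 0.66 [310. 241.] [518.9  28.9   0. ]
mug 0.6 [461. 192.] [ 662.9 -388.     0. ]
glue 0.85 [173. 205.] [610.1 413.6   0. ]
tin 0.69 [238. 150.] [772.2 236.4   0. ]
offcut 0.88 [185. 265.] [446.6 371.5   0. ]
scene [1205.  160. 1131.]
guide 0.83 [194. 190.] [ 365.6 -438.     0. ]
guide 0.73 [232. 192.] [ 343.4 -334.9    0. ]
pocket 0.79 [321. 287.] [597.3 -10.9  48. ]
pocket 0.74 [409. 391.] [790.2 230.8  48. ]
lever_hinge 0.57 [304. 258.] [565.9 -58.1 107. ]
le
[... 511 characters left out ...]
array([-1.23350306,  0.4174046 , -0.0103191 ,  1.61357136,  0.0047036 ,
        1.1107022 , -0.05300437]), 'qd': array([ 0.00045931,  0.00107681,  0.00022363,  0.00150282, -0.00017165,
        0.00235624, -0.00029592]), 'joint_efforts': array([ 3.43753663e-04, -8.64219403e+01,  6.78491816e-01, -4.35193455e+01,
        1.91892567e-02,  2.12663050e-03, -4.47457069e-05]), 'tcp_pos': array([231.10978435, 580.69493914, 231.26918886]), 'tcp_rot': array([ 1.88257686e-01,  9.82119668e-01, -3.25522048e-05,  1.12571422e-05]), 'ft_force': array([-0.01930343, -0.31407596,  0.0089452 ]), 'wrist_torque': array([-0.03012185,  0.00803896,  0.0046808 ]), 'finger_force': 0.0, 'finger_gap': 0.9968921026021352}
```

View pics/top0.png

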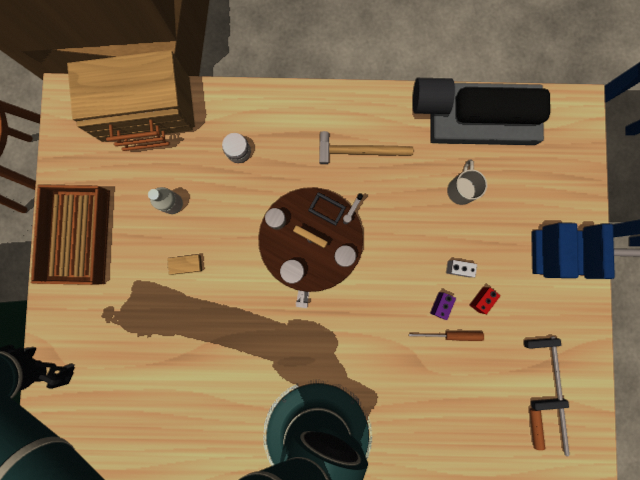

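View pics/sc0.png

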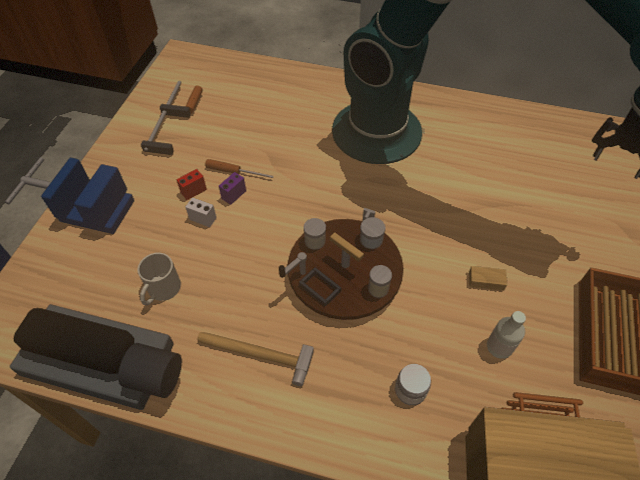

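Blocks shaped like the guide in the top picture: light grey (462,268), purple (444,304) and red (486,300). Only the light grey one is aluminium, so I take that as the guide. The carousel's pocket is at (327,207), the lever points outwards at (355,207), and the pointer is at (303,298). Next I fit poses and check them in one enlarged crop.

```bash
cat >> h.py <<'E'
from scipy.optimize import minimize, differential_evolution
def box(x,y,yaw,hx,hy,z0,z1):
    c,s=np.cos(yaw),np.sin(yaw)
    return [(x+c*a-s*b,y+s*a+c*b,z) for a in(-hx,hx) for b in(-hy,hy) for z in(z0,z1)]
def hullmask(cam,pts):
    m=np.zeros((480*4,640*4),np.uint8);q=np.array([proj(cam,p) for p in pts])
    h=cv2.convexHull(np.round((q+.5)*4).astype(np.int32));cv2.fillConvexPoly(m,h,1);return cv2.resize(m.astype(np.float32),(640,480),interpolation=cv2.INTER_AREA)
def fit(masks,hx,hy,z0,z1,x0,y0,rng=30,yawr=(0,np.pi)):
    def cost(p):
        t=0
        for c,m in masks.items():
            h=hullmask(c,box(*p,hx,hy,z0,z1));t-=np.minimum(h,m).sum()/np.maximum(h,m).sum()
        return t
    s=differential_evolution(cost,[(x0-rng,x0+rng),(y0-rng,y0+rng),yawr],maxiter=25,popsize=10,seed=1,tol=1e-4)
    return s.x,s.fun/len(masks)
def blob(mask,seed):
    n,l=cv2.connectedComponents(mask.astype(np.uint8));ys,xs=np.nonzero(l)
    i=np.argmin((xs-seed[0])**2+(ys-seed[1])**2);return (l==l[ys[i],xs[i]])
E
cat > m1.py <<'E'
from h import *
ims={c:cv2.cvtColor(cv2.imread(f),cv2.COLOR_BGR2RGB) for c,f in(("top","pics/top0.png"),("scene","pics/sc0.png"))}
G={};H={}
for c in ims:
    im=ims[c].astype(int);sat=im.max(2)-im.min(2)
    w=np.array([cv2.morphologyEx(((sat<45)&(im.max(2)>70)).astype(np.uint8),cv2.MORPH_CLOSE,np.ones((5,5)))])[0]
    G[c]=cv2.morphologyEx(blob(w,(462,268) if c=="top" else (200,211)).astype(np.uint8),cv2.MORPH_CLOSE,np.ones((7,7)))
    p=(im[...,0]>110)&(im[...,0]-im[...,2]>35)
    H[c]=blob(p,(311,235) if c=="top" else (346,245)).astype(np.uint8)
    print(c,G[c].sum(),H[c].sum())
for ms in(G,{"top":G["top"]},{"scene":G["scene"]}): print("guide",*fit(ms,18,32,0,56,448,-380))
for ms in(H,{"top":H["top"]},{"scene":H["scene"]}): print("bar",*fit(ms,9,45,114,132,522,25))
A=cv2.resize(ims["top"][225:325,420:520],(400,400),interpolation=cv2.INTER_CUBIC);B=cv2.resize(ims["top"][180:310,250:380],(400,400),interpolation=cv2.INTER_CUBIC)
x,y,t=fit(G,18,32,0,56,448,-380)[0];bx,by,bt=fit(H,9,45,114,132,522,25)[0]
def dr(im,pts,o,k,col):
    q=[((proj("top",p)-o+.5)*k) for p in pts];cv2.polylines(im,[np.int32(q)],True,col,1)
def rect(x,y,t,hx,hy,z): c,s=np.cos(t),np.sin(t);return [(x+c*a-s*b,y+s*a+c*b,z) for a,b in((-hx,-hy),(hx,-hy),(hx,hy),(-hx,hy))]
dr(A,rect(x,y,t,18,32,56),(420,225),4,(0,255,0))
k=400/130
dr(B,rect(bx,by,bt,9,45,132),(250,180),k,(0,255,0))
if np.cos(bt)>0: bt+=np.pi   # carousel x points away from pocket -> toward -x world
u=np.array([np.cos(bt),np.sin(bt)]);pk=np.array([bx,by])-90*u
dr(B,rect(*pk,bt,20,34,66),(250,180),k,(255,255,0))
dr(B,[(bx+140*np.cos(a),by+140*np.sin(a),48) for a in np.arange(0,6.28,.1)],(250,180),k,(0,255,255))
print("bt",bt,"pocket",pk)
cv2.imwrite("pics/crop0.png",cv2.cvtColor(np.hstack([A,B]),cv2.COLOR_RGB2BGR))
E
python3 m1.py
```

```text
top 428 240
scene 613 229Traceback (most recent call last):
  File "m1.py", line 11, in <module>
    for ms in(G,{"top":G["top"]},{"scene":G["scene"]}): print("guide",*fit(ms,18,32,0,56,448,-380))
                                                                       ~~~^^^^^^^^^^^^^^^^^^^^^^^^
  File "h.py", line 25, in fit
    s=differential_evolution(cost,[(x0-rng,x0+rng),(y0-rng,y0+rng),yawr],maxiter=25,popsize=10,seed=1,tol=1e-4)
    return fun(*args, **kwargs)
    ret = solver.solve()
    next(self)
    ~~~~^^^^^^
    energy = self.func(parameters)
    return self.f(x, *self.args)
           ~~~~~~^^^^^^^^^^^^^^^
  File "h.py", line 23, in cost
    h=hullmask(c,box(*p,hx,hy,z0,z1));t-=np.minimum(h,m).sum()/np.maximum(h,m).sum()
  File "h.py", line 17, in hullmask
    m=np.zeros((480*4,640*4),np.uint8);q=np.array([proj(cam,p) for p in pts])
                                                   ~~~~^^^^^^^
  File "h.py", line 9, in proj
    m=r.camera_model(cam);T=np.array(m["T"]);q=T[:3,:3].T@(np.array(p)-T[:3,3]);return np.array([m["fx"]*q[0]/q[2]+m["cx"],m["fy"]*q[1]/q[2]+m["cy"]])
ValueError: time passes only in moves, steps and waits
```

```bash
sed -i 's/r\.camera_model(cam)/CM[cam]/; s/^import numpy.*/&\nCM={c:r.camera_model(c) for c in("top","scene")}/' h.py; time timeout 500 python3 m1.py
```

```text
top 428 240
scene 613 229
guide [ 451.16903802 -378.03838052    2.98239924] -0.9326212406158447
guide [ 451.69010612 -378.0576961     2.98483135] -0.9393389821052551
guide [ 450.97797329 -377.45239434    2.9749493 ] -0.9312511682510376
bar [521.67710716  28.78039988   2.64011961] -0.6924679279327393
bar [521.54285488  28.82340283   2.68007312] -0.842082142829895
bar [516.5662273   27.94346488   2.5298248 ] -0.5594652891159058
bt 2.6401196053750504 pocket [600.59589254 -14.48419667]
real	0m45.454s
user	1m25.856s
sys	0m32.758s
```

View pics/crop0.png

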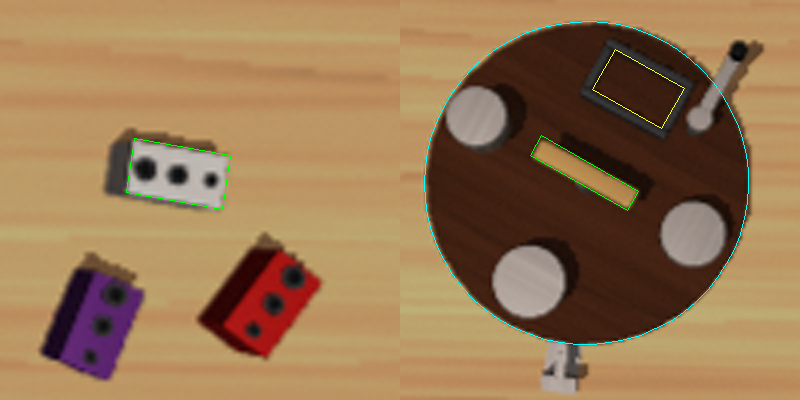

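The crop shows the light grey block with three bushings at crop (178,173), and the fitted outline lies on it. It isn't purple or red, so this is the guide. The pocket outline agrees too. Next comes the planner, plus a finer fit of the pocket and pointer.

```bash
cat >> h.py <<'E'
import json
def pose():
    s=r.sense();x,y,z,w=s["tcp_rot"];return s["tcp_pos"],np.arctan2(1-2*(x*x+z*z),2*(x*y-z*w))
def plan(wps,per=45,start=None):
    """wps: (x,y,z,yaw_deg of tool y[,per]); prints rows for step_arm"""
    p,a=pose() if start is None else start;p=np.array(p,float);rows=[]
    for w in wps:
        tgt=np.array(w[:3]);ty=np.radians(w[3]);step=w[4] if len(w)>4 else per
        dy=ty-a; 
        n=int(max(1,np.ceil(np.linalg.norm(tgt-p)/step),np.ceil(abs(np.degrees(dy))/9)))
        for i in range(n):
            k=n-i;d=(tgt-p)/k;da=(ty-a)/k
            Y=np.array([np.cos(a),np.sin(a),0]);X=np.array([-np.sin(a),np.cos(a),0])
            row=[round(d@X/10,2)+0,round(d@Y/10,2)+0,round(-d[2]/10,2)+0,round(-np.degrees(da),1)+0]
            rows.append(row);p=p+10*(row[0]*X+row[1]*Y)+[0,0,-10*row[2]];a-=np.radians(row[3])
    for i in range(0,len(rows),10): print(json.dumps(rows[i:i+10]))
E
python3 - <<'E'
from h import *
im=cv2.cvtColor(cv2.imread("pics/top0.png"),cv2.COLOR_BGR2RGB).astype(int)
sat=im.max(2)-im.min(2);sub=np.zeros((480,640),bool);sub[190:228,305:343]=1
m=(sat<22)&sub&(im.max(2)<95)
m=blob(m,(318,202));print(m.sum())
# ring fit: outer minus inner, in top view
def ringcost(p):
    h=hullmask("top",box(*p,28,42,48,66))-hullmask("top",box(*p,20,34,65,66));return -np.minimum(h,m).sum()/np.maximum(h,m).sum()
s=differential_evolution(ringcost,[(585,615),(-30,0),(2.5,2.8)],maxiter=25,popsize=10,seed=1);print("pocket",s.x,s.fun)
for n in("mark_of",):
    for c in("top","scene"):
        for d in r.mark_of(c,"lever_knob")[:1]+r.mark_of(c,"lever_hinge")[:1]: print(c,d["xy"])
print("pointer tip-tab", at("top",((250+562/1-400+0)/1/640,0.1),0) if 0 else [at("top",((250+(u-400)/3.077)/640,(180+v/3.077)/480),56) for u,v in((562,350),(562,380),(542,388),(582,388))])
print(pose())
plan([(450,100,260,20),(451.3,-378,200,-9.1),(451.3,-378,100,-9.1)])
E
```

```text
347
pocket [601.55688677 -13.26585948   2.66592488] -0.761762261390686
top [0.5609, 0.4019]
top [0.5441, 0.4579]
scene [0.4436, 0.5581]
scene [0.4756, 0.5367]
pointer tip-tab [array([375.7,  45.2,  56. ]), array([350.4,  44.7,  56. ]), array([343.4,  61.5,  56. ]), array([344. ,  27.6,  56. ])]
(array([231.12211698, 580.69131688, 231.27498118]), np.float64(1.1920371740139277))
[[-3.18, -3.05, -0.24, 4.0], [-3.38, -2.82, -0.24, 4.0], [-3.57, -2.58, -0.24, 4.0], [-3.74, -2.32, -0.24, 4.0], [-3.89, -2.05, -0.24, 4.0], [-4.03, -1.78, -0.24, 4.0], [-4.14, -1.49, -0.24, 4.0], [-4.23, -1.2, -0.24, 4.1], [-4.31, -0.89, -0.24, 4.0], [-4.36, -0.59, -0.24, 4.1]]
[[-4.39, -0.28, -0.24, 4.0], [-4.4, 0.03, -0.23, 4.1], [-4.09, -1.48, 0.55, 2.6], [-4.15, -1.29, 0.54, 2.6], [-4.2, -1.1, 0.55, 2.7], [-4.25, -0.9, 0.54, 2.6], [-4.29, -0.7, 0.55, 2.7], [-4.32, -0.5, 0.54, 2.6], [-4.33, -0.31, 0.55, 2.7], [-4.35, -0.1, 0.54, 2.6]]
[[-4.34, 0.1, 0.55, 2.7], [-4.34, 0.3, 0.54, 2.6], [-4.32, 0.5, 0.55, 2.7], [0.0, 0.0, 3.33, 0.0], [0.0, 0.0, 3.33, 0.0], [0.0, -0.01, 3.34, 0.0]]
```

Request:
step_arm:
  targets:
    - [[-3.18,-3.05,-0.24,4],[-3.38,-2.82,-0.24,4],[-3.57,-2.58,-0.24,4],[-3.74,-2.32,-0.24,4],[-3.89,-2.05,-0.24,4],[-4.03,-1.78,-0.24,4],[-4.14,-1.49,-0.24,4],[-4.23,-1.2,-0.24,4.1],[-4.31,-0.89,-0.24,4],[-4.36,-0.59,-0.24,4.1]]
  claw: 0.25

```text
t: 2.75
tcp_pos: [414.0, 178.8, 255.6]
tcp_rot: [0.515, 0.857, 0.0, 0.0]
ft_force: [1.0, 0.6, 0.6]
finger_gap: 0.752
finger_force: 0.0
```

Request:
step_arm:
  targets:
    - [[-4.39,-0.28,-0.24,4],[-4.4,0.03,-0.23,4.1],[-4.09,-1.48,0.55,2.6],[-4.15,-1.29,0.54,2.6],[-4.2,-1.1,0.55,2.7],[-4.25,-0.9,0.54,2.6],[-4.29,-0.7,0.55,2.7],[-4.32,-0.5,0.54,2.6],[-4.33,-0.31,0.55,2.7],[-4.35,-0.1,0.54,2.6]]

```text
t: 4.0
tcp_pos: [450.9, -249.0, 216.4]
tcp_rot: [0.714, 0.7, 0.0, 0.0]
ft_force: [1.0, 0.3, 0.2]
finger_gap: 0.75
finger_force: 0.0
```

Request:
step_arm:
  targets:
    - [[-4.34,0.1,0.55,2.7],[-4.34,0.3,0.54,2.6],[-4.32,0.5,0.55,2.7],[0,0,3.33,0],[0,0,3.33,0],[0,0,0,0]]

```text
t: 4.75
tcp_pos: [450.4, -377.4, 131.8]
tcp_rot: [0.761, 0.649, -0.001, -0.002]
ft_force: [1.1, 0.1, 0.9]
finger_gap: 0.745
finger_force: 0.0
```

Run:
```python
from h import *
print(pose(),r.sense()["finger_gap"])
plan([(451.3,-378,100,-9.1),(451.3,-378,20,-9.1,20)])
```

```text
(array([ 450.39670819, -377.39671291,  131.80541287]), np.float64(-0.1590172144825174)) 0.7449407289841389
[[-0.05, 0.1, 3.18, 0.0], [0.0, 0.0, 1.6, 0.0], [0.0, 0.0, 1.6, 0.0], [0.0, 0.0, 1.6, 0.0], [0.0, 0.0, 1.6, 0.0], [0.0, 0.0, 1.6, 0.0]]
```

Request:
step_arm:
  targets:
    - [[0,0.05,3.2,0],[0,0,1.6,0],[0,0,1.6,0],[0,0,1.6,0],[0,0,1.6,0],[0,0,1.6,0],[0,0,0,0]]

```text
t: 5.62
tcp_pos: [451.2, -377.8, 20.2]
tcp_rot: [0.761, 0.649, -0.0, -0.001]
ft_force: [-0.6, 0.7, 1.0]
finger_gap: 0.748
finger_force: 0.0
```

Request:
step_arm:
  targets:
    - [[0,0,0,0],[0,0,0,0],[0,0,0,0],[0,0,0,0],[0,0,0,0],[0,0,0,0]]
  claw: 1
  newtons: 40

```text
t: 6.38
tcp_pos: [452.0, -378.5, 22.1]
tcp_rot: [0.761, 0.649, 0.0, 0.0]
ft_force: [-1.9, 0.7, 7.8]
finger_gap: 0.414
finger_force: 41.6
```

Request:
step_arm:
  targets:
    - [[0,0,-2,0],[0,0,-4,0],[0,0,-4,0],[0,0,-4,0],[0,0,-3,0],[0,0,0,0]]

```text
t: 7.12
tcp_pos: [452.4, -378.7, 194.2]
tcp_rot: [0.761, 0.649, 0.001, 0.002]
ft_force: [0.3, 0.4, -5.2]
finger_gap: 0.416
finger_force: 41.6
```

Run:
```python
from h import *
print(pose(),r.sense()["finger_gap"],r.sense()["finger_force"])
save("top","t1.png");save("scene","s1.png")
a=152.75-180
plan([(601.5,-13.3,185,a),(601.5,-13.3,135,a,25)])
```

```text
(array([ 452.38317482, -378.6603091 ,  194.21532435]), np.float64(-0.1589204618044335)) 0.4158651003476137 41.568814516067505
[[4.26, 1.0, 0.07, 2.0], [4.29, 0.86, 0.07, 2.0], [4.32, 0.7, 0.07, 2.0], [4.34, 0.55, 0.07, 2.0], [4.36, 0.4, 0.07, 2.0], [4.37, 0.25, 0.07, 2.0], [4.38, 0.1, 0.07, 2.1], [4.38, -0.06, 0.07, 2.0], [4.38, -0.22, 0.07, 2.1], [0.0, 0.0, 1.67, 0.0]]
[[0.0, 0.0, 1.67, 0.0], [0.0, 0.0, 1.66, 0.0]]
```

View pics/s1.png

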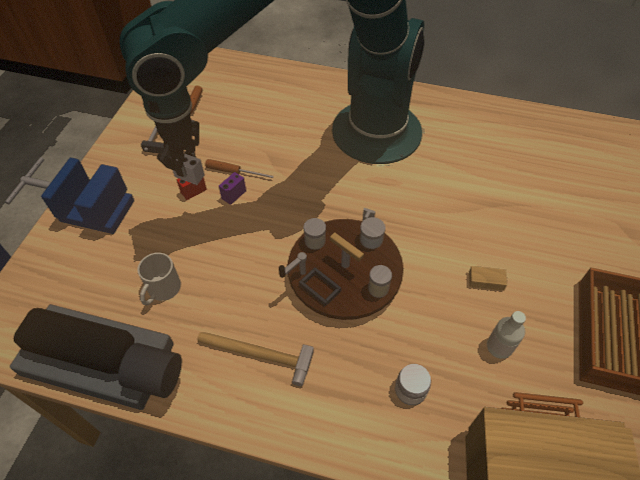

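The guide is lifted: it is between the fingers at (190,172), and the other blocks haven't moved. Carry it to above the pocket.

Request:
step_arm:
  targets:
    - [[4.26,1,0,2],[4.29,0.86,0,2],[4.32,0.7,0,2],[4.34,0.55,0,2],[4.36,0.4,0,2],[4.37,0.25,0,2],[4.38,0.1,0,2.1],[4.38,-0.06,0,2],[4.38,-0.22,0,2.1],[0,0,0,0]]

```text
t: 8.48
tcp_pos: [601.9, -9.7, 189.6]
tcp_rot: [0.853, 0.522, -0.001, -0.001]
ft_force: [-0.1, -0.1, -3.8]
finger_gap: 0.415
finger_force: 41.4
```

Request:
step_arm:
  targets:
    - [[0,0,2,0],[0,0,2,0],[0,0,1.5,0],[0,0,0,0],[0,0,0,0]]

```text
t: 9.1
tcp_pos: [602.0, -14.1, 136.8]
tcp_rot: [0.854, 0.52, 0.0, 0.0]
ft_force: [-0.3, 0.3, -4.4]
finger_gap: 0.411
finger_force: 41.2
```

Run:
```python
from h import *
print(pose(),r.sense()["finger_gap"],r.sense()["ft_force"])
im=save("scene","s2.png")
t=save("top","t2.png")
cv2.imwrite("pics/c2.png",cv2.cvtColor(np.hstack([cv2.resize(im[190:340,250:400],(400,400),interpolation=cv2.INTER_CUBIC),cv2.resize(t[170:300,250:380],(400,400),interpolation=cv2.INTER_CUBIC)]),cv2.COLOR_RGB2BGR))
a=152.75-180
plan([(601.5,-13.3,92,a,12)])
```

```text
(array([601.98304882, -14.05005699, 136.771341  ]), np.float64(-0.47684203558857796)) 0.41090910146519993 [-0.29021023  0.27093045 -4.43683239]
[[0.0, -0.02, 1.13, 0.0], [0.01, -0.02, 1.12, 0.0], [0.0, -0.02, 1.13, 0.0], [0.01, -0.02, 1.12, -0.1]]
```

View pics/c2.png

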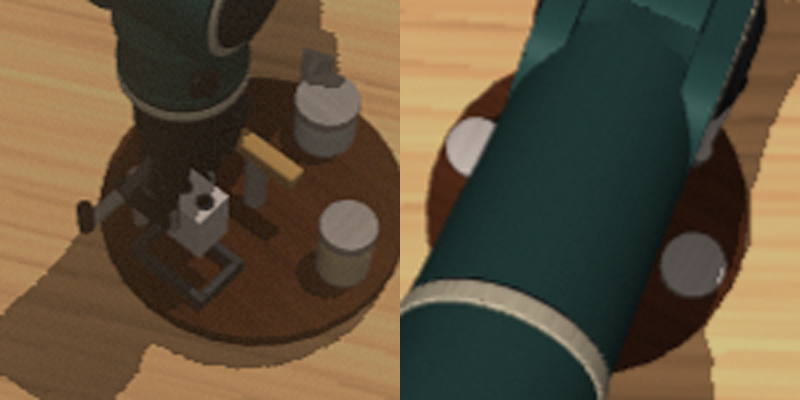

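Request:
step_arm:
  targets:
    - [[0.04,-0.08,1.5,0],[0,0,1.5,0],[0,0,1,0],[0,0,0.4,0],[0,0,0,0],[0,0,0,0]]
  newtons: 30

```text
t: 9.95
tcp_pos: [601.5, -13.1, 92.8]
tcp_rot: [0.854, 0.52, 0.0, 0.0]
ft_force: [-0.4, 0.3, -4.3]
finger_gap: 0.412
finger_force: 41.4
```

Request:
step_arm:
  targets:
    - [[0,0,0.4,0],[0,0,0.4,0],[0,0,0,0]]

```text
t: 10.32
tcp_pos: [601.0, -13.0, 84.0]
tcp_rot: [0.854, 0.52, -0.0, -0.0]
ft_force: [0.2, -0.2, -4.6]
finger_gap: 0.418
finger_force: 41.4
```

Request:
step_arm:
  targets:
    - [[0,0,0.4,0],[0,0,0.3,0],[0,0,0.3,0],[0,0,0,0]]

```text
t: 10.82
tcp_pos: [601.1, -13.1, 74.1]
tcp_rot: [0.854, 0.52, -0.0, -0.0]
ft_force: [0.7, -0.7, -3.5]
finger_gap: 0.414
finger_force: 41.4
```

Request:
step_arm:
  targets:
    - [[0,0,0.2,0],[0,0,0.2,0],[0,0,0,0]]

```text
t: 11.2
tcp_pos: [601.2, -13.0, 70.3]
tcp_rot: [0.854, 0.52, -0.0, 0.0]
ft_force: [0.3, 0.5, -3.8]
finger_gap: 0.415
finger_force: 41.4
```

Request:
step_arm:
  targets:
    - [[0,0,0.15,0],[0,0,0.1,0],[0,0,0,0]]

```text
t: 11.58
tcp_pos: [601.4, -12.9, 70.0]
tcp_rot: [0.854, 0.52, 0.001, -0.001]
ft_force: [-16.1, 3.5, 38.0]
finger_gap: 0.415
finger_force: 46.5
```

Request:
step_arm:
  targets:
    - [[0,0,-0.2,0],[0,0,0,0]]

```text
t: 11.82
tcp_pos: [601.3, -13.0, 70.1]
tcp_rot: [0.854, 0.52, 0.0, 0.0]
ft_force: [-2.9, 0.8, 7.4]
finger_gap: 0.415
finger_force: 42.9
```

Request:
step_arm:
  targets:
    - [[0,0,0,0],[0,0,0,0],[0,0,0,0],[0,0,0,0]]
  claw: 0.3

```text
t: 12.32
tcp_pos: [601.2, -13.1, 69.9]
tcp_rot: [0.854, 0.52, -0.0, 0.0]
ft_force: [-0.2, 0.5, -0.3]
finger_gap: 0.698
finger_force: 0.0
```

Request:
step_arm:
  targets:
    - [[0,0,-2,0],[0,0,-4,0],[0,0,-5,0],[0,0,-4,0],[0,-5,0,0],[0,-5,0,0],[0,-5,0,0],[0,-5,0,0],[0,0,0,0],[0,0,0,0]]

```text
t: 13.58
tcp_pos: [424.1, 78.7, 220.8]
tcp_rot: [0.854, 0.52, 0.001, -0.0]
ft_force: [0.3, 0.4, 0.1]
finger_gap: 0.696
finger_force: 0.0
```

```bash
cat > m2.py <<'E'
from h import *
print(pose(),r.sense()["finger_gap"])
im=save("scene","s3.png");t=save("top","t3.png")
cv2.imwrite("pics/c3.png",cv2.cvtColor(np.hstack([cv2.resize(im[190:340,250:400],(400,400),interpolation=cv2.INTER_CUBIC),cv2.resize(t[170:300,250:380],(400,400),interpolation=cv2.INTER_CUBIC)]),cv2.COLOR_RGB2BGR))
for c in("top","scene"):
    for n,z in(("guide",48),("lever_knob",131),("lever_hinge",107),("pocket",48),("handle_grip",123)):
        for d in r.mark_of(c,n)[:2]: print(c,n,round(d["score"],2),(np.array(d["xy"])*[640,480]).round(1),at(c,d["xy"],z))
E
python3 m2.py
```

```text
(array([424.06391931,  78.67146971, 220.8381822 ]), np.float64(-0.476534188876337)) 0.6961196464489897
top guide 0.88 [481.5 300.7] [ 366.  -425.8   48. ]
top guide 0.83 [324.7 209.9] [599.1  -8.4  48. ]
top lever_knob 0.72 [361.8 193.6] [630.1 -99.5 131. ]
top lever_hinge 0.48 [350. 219.] [568.6 -72.6 107. ]
top handle_grip 0.8 [311.8 234.2] [526.5  23.4 123. ]
top handle_grip 0.48 [326.1 210.1] [587.9 -11.1 123. ]
scene guide 0.78 [191.1 189.1] [ 399.  -421.7   48. ]
scene guide 0.68 [233.8 195. ] [ 388.3 -305.4   48. ]
scene lever_knob 0.7 [277.7 267.9] [ 622.3 -102.1  131. ]
scene lever_hinge 0.74 [306.1 257.6] [564.8 -54.2 107. ]
scene pocket 0.81 [322.2 289. ] [602.1  -6.   48. ]
scene handle_grip 0.66 [346.6 242.9] [511.5  27.6 123. ]
```

View pics/c3.png

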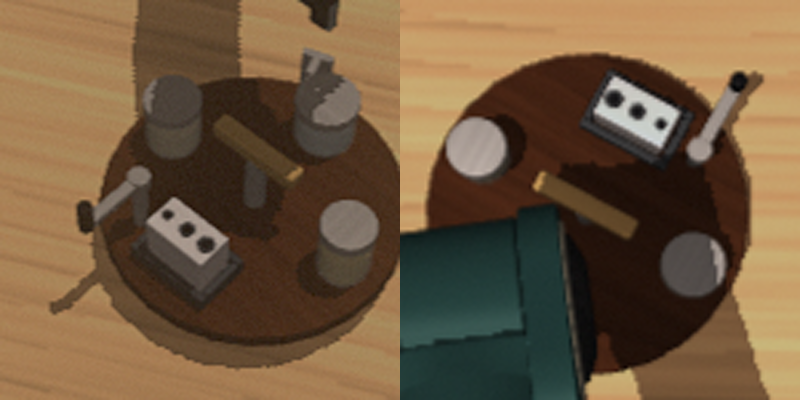

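The guide is sitting in the pocket, with its top level and about 38 mm showing above the walls. The lever knob is at crop (738,82) in top and (86,216) in scene. Next, work out the knob position and the arc that shuts the lever.

Run:
```python
from h import *
a=at("top",((250+338/3.077)/640,(170+82/3.077)/480),141);b=at("scene",((250+86*.375)/640,(190+216*.375)/480),129)
H=np.array([569.4,-64.1]);print(a,b)
for p in(a,b): d=p[:2]-H;print(np.hypot(*d),np.degrees(np.arctan2(d[1],d[0])))
shut=152.75-90;print("shut dir",shut)
d=(a[:2]+b[:2])/2-H;th=np.degrees(np.arctan2(d[1],d[0]));print("open angle rad",np.radians(shut-th))
P=lambda t:H+62*np.array([np.cos(np.radians(t)),np.sin(np.radians(t))])
# tool y tangential: yaw = t+90 -> or t-90... choose nearest
k=P(th);print(k)
for off in(90,-90):
  print(off);plan([(*k,185,th+off),(*k,122,th+off,30)]); print("arc")
  plan([(*P(t),122,t+off) for t in np.linspace(th,shut+6,14)[1:]],start=((*k,122),np.radians(th+off)))
```

```text
[620.5 -93.9 141. ] [626.2 -90.5 129. ]
59.154458834478426 -30.24946517773828
62.63545321940289 -24.92847413546125
shut dir 62.75
open angle rad 1.5753843231039688
[624.38823823 -92.74076913]
90
[[-0.6, 2.57, 0.35, -9.0], [-1.0, 2.45, 0.35, -9.0], [-1.37, 2.26, 0.35, -9.0], [-1.7, 2.02, 0.35, -9.0], [-2.0, 1.73, 0.35, -9.0], [-2.24, 1.39, 0.35, -9.0], [-2.43, 1.03, 0.35, -9.0], [-2.56, 0.63, 0.35, -8.9], [-2.63, 0.23, 0.34, -9.0], [-2.63, -0.19, 0.35, -8.9]]
[[0.0, 0.0, 2.1, 0.0], [0.0, 0.0, 2.1, 0.0], [0.0, 0.0, 2.1, 0.0]]
arc
[[0.05, 0.8, 0.0, -7.4], [0.05, 0.8, 0.0, -7.4], [0.06, 0.8, 0.0, -7.4], [0.05, 0.8, 0.0, -7.4], [0.05, 0.8, 0.0, -7.4], [0.05, 0.79, 0.0, -7.4], [0.05, 0.8, 0.0, -7.4], [0.06, 0.8, 0.0, -7.4], [0.05, 0.8, 0.0, -7.4], [0.05, 0.8, 0.0, -7.4]]
[[0.05, 0.8, 0.0, -7.5], [0.05, 0.8, 0.0, -7.4], [0.05, 0.8, 0.0, -7.4]]
-90
[[-0.55, 2.34, 0.32, 8.2], [-0.21, 2.39, 0.32, 8.2], [0.14, 2.4, 0.32, 8.2], [0.48, 2.35, 0.32, 8.2], [0.81, 2.26, 0.32, 8.2], [1.12, 2.12, 0.31, 8.2], [1.41, 1.94, 0.32, 8.2], [1.67, 1.72, 0.31, 8.2], [1.9, 1.46, 0.32, 8.2], [2.1, 1.18, 0.31, 8.2]]
[[2.24, 0.87, 0.32, 8.2], [0.0, 0.0, 2.1, 0.0], [0.0, 0.0, 2.1, 0.0], [0.0, 0.0, 2.1, 0.0]]
arc
[[-0.05, -0.8, 0.0, -7.4], [-0.05, -0.8, 0.0, -7.4], [-0.06, -0.8, 0.0, -7.4], [-0.05, -0.8, 0.0, -7.4], [-0.05, -0.8, 0.0, -7.4], [-0.05, -0.79, 0.0, -7.4], [-0.05, -0.8, 0.0, -7.4], [-0.06, -0.8, 0.0, -7.4], [-0.05, -0.8, 0.0, -7.4], [-0.05, -0.8, 0.0, -7.4]]
[[-0.05, -0.8, 0.0, -7.5], [-0.05, -0.8, 0.0, -7.4], [-0.05, -0.8, 0.0, -7.4]]
```

Request:
step_arm:
  targets:
    - [[-0.55,2.34,0.32,8.2],[-0.21,2.39,0.32,8.2],[0.14,2.4,0.32,8.2],[0.48,2.35,0.32,8.2],[0.81,2.26,0.32,8.2],[1.12,2.12,0.31,8.2],[1.41,1.94,0.32,8.2],[1.67,1.72,0.31,8.2],[1.9,1.46,0.32,8.2],[2.1,1.18,0.31,8.2]]
  claw: 0.5
  newtons: 20

```text
t: 15.42
tcp_pos: [606.8, -77.4, 187.9]
tcp_rot: [0.985, -0.17, -0.0, 0.0]
ft_force: [0.3, -0.0, -0.3]
finger_gap: 0.502
finger_force: 0.0
```

Request:
step_arm:
  targets:
    - [[2.24,0.87,0.32,8.2],[0,0,1,0],[0,0,1,0],[0,0,0,0],[0,0,0,0]]

```text
t: 16.05
tcp_pos: [624.4, -92.2, 165.4]
tcp_rot: [0.971, -0.237, 0.0, -0.0]
ft_force: [0.4, -0.0, 0.6]
finger_gap: 0.501
finger_force: 0.0
```

Run:
```python
from h import *
print(pose(),r.sense()["finger_gap"])
k=(624,-92.5);plan([(*k,121,-117.5,20)])
im=save("scene","s4.png");cv2.imwrite("pics/c4.png",cv2.cvtColor(cv2.resize(im[190:340,230:380],(500,500),interpolation=cv2.INTER_CUBIC),cv2.COLOR_RGB2BGR))
```

```text
(array([624.35486508, -92.22113291, 165.35210228]), np.float64(-2.049755369055411)) 0.5007049201471256
[[-0.01, 0.01, 1.48, 0.0], [0.0, 0.02, 1.48, 0.0], [-0.01, 0.01, 1.48, 0.1]]
```

View pics/c4.png

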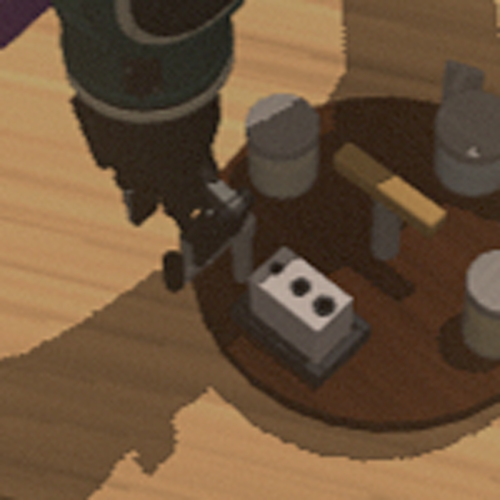

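The fingers are above the knob at crop (172,270), with clear space on both sides. Going down.

Request:
step_arm:
  targets:
    - [[0,0,1.5,0],[0,0,1,0],[0,0,0,0]]

```text
t: 16.48
tcp_pos: [623.9, -92.6, 138.9]
tcp_rot: [0.971, -0.238, -0.001, 0.0]
ft_force: [0.3, 0.9, -0.1]
finger_gap: 0.502
finger_force: 0.0
```

Request:
step_arm:
  targets:
    - [[0,0,1,0],[0,0,0.9,0],[0,0,0,0]]

```text
t: 16.85
tcp_pos: [624.1, -92.6, 120.2]
tcp_rot: [0.971, -0.238, -0.001, 0.0]
ft_force: [-0.0, -0.7, 0.7]
finger_gap: 0.501
finger_force: 0.0
```

Request:
step_arm:
  targets:
    - [[0,0,0,0],[0,0,0,0],[0,0,0,0],[0,0,0,0]]
  claw: 0.77

```text
t: 17.35
tcp_pos: [624.4, -92.6, 121.1]
tcp_rot: [0.971, -0.238, 0.0, 0.0]
ft_force: [0.0, 0.5, 0.3]
finger_gap: 0.232
finger_force: 0.0
```

Request:
step_arm:
  targets:
    - [[-0.05,-0.8,0,-7.4],[-0.05,-0.8,0,-7.4],[-0.06,-0.8,0,-7.4],[-0.05,-0.8,0,-7.4],[0,0,0,0]]

```text
t: 17.98
tcp_pos: [631.5, -61.2, 121.2]
tcp_rot: [1.0, 0.018, 0.0, -0.0]
ft_force: [-0.1, 0.1, 0.9]
finger_gap: 0.23
finger_force: 0.0
```

Request:
step_arm:
  targets:
    - [[-0.05,-0.8,0,-7.4],[-0.05,-0.79,0,-7.4],[-0.05,-0.8,0,-7.4],[-0.06,-0.8,0,-7.4],[-0.05,-0.8,0,-7.4],[-0.05,-0.8,0,-7.4],[0,0,0,0]]

```text
t: 18.85
tcp_pos: [611.9, -19.1, 121.1]
tcp_rot: [0.919, 0.393, 0.0, -0.0]
ft_force: [-0.5, -0.4, -0.3]
finger_gap: 0.226
finger_force: 0.0
```

Run:
```python
from h import *
p,a=pose();d=p[:2]-[569.4,-64.1];print(p,np.degrees(a),np.hypot(*d),np.degrees(np.arctan2(d[1],d[0])),"shut 62.75",r.sense()["ft_force"])
```

```text
[611.89664403 -19.11116941 121.1171755 ] -43.69916851867245 61.88666764027278 46.63173562561752 shut 62.75 [-0.53563336 -0.44095651 -0.34648116]
```

Request:
step_arm:
  targets:
    - [[-0.05,-0.8,0,-7.4],[-0.05,-0.8,0,-7.4],[-0.02,-0.25,0,-2.3],[0,0,0,0]]

```text
t: 19.35
tcp_pos: [597.0, -8.9, 121.0]
tcp_rot: [0.851, 0.525, -0.0, 0.0]
ft_force: [-0.1, -0.5, 0.1]
finger_gap: 0.227
finger_force: 0.0
```

Request:
step_arm:
  targets:
    - [[-0.02,-0.2,0,-2],[0,-0.15,0,0],[0,0,0,0]]

```text
t: 19.73
tcp_pos: [594.5, -7.8, 121.2]
tcp_rot: [0.841, 0.541, 0.001, 0.001]
ft_force: [7.3, -2.9, -4.6]
finger_gap: 0.229
finger_force: 4.2
```

Run:
```python
from h import *
p,a=pose();d=p[:2]-[569.4,-64.1];print(p,np.degrees(a),np.hypot(*d),np.degrees(np.arctan2(d[1],d[0])),"shut 62.75",r.sense()["ft_force"],r.sense()["joint_pos"])
```

```text
[594.47130339  -7.81805196 121.22184848] -24.487982573150568 61.61353689556046 65.98898533679535 shut 62.75 [ 7.33977535 -2.94033234 -4.59878031] [-0.51060199  0.56404493  0.62960391  1.80355484 -0.41036275  0.90562183
 -0.12451564]
```

The lever is against its shut stop: 8 N met at the shut angle. Now plan the moves to the handle.

Run:
```python
from h import *
p,a=pose()
q=np.array([p[0]+2,p[1]-1,121.])
plan([(*q,121.2,-25)[0:2]+(121.2,-25),(q[0],q[1],175,-25,25),(521.4,28.3,175,-27.2),(521.4,28.3,103,-27.2,25)])
```

```text
[[-0.01, 0.22, 0.0, 0.5], [0.0, 0.0, -1.79, 0.0], [0.0, 0.0, -1.79, 0.0], [0.0, 0.0, -1.8, 0.0], [0.1, -4.18, 0.0, 1.1], [0.01, -4.19, 0.0, 1.1], [0.0, 0.0, 2.4, 0.0], [0.0, 0.0, 2.4, 0.0], [0.0, 0.0, 2.4, 0.0]]
```

Request:
step_arm:
  targets:
    - [[0,0.25,0,0.5],[0,0,-1.8,0],[0,0,-1.8,0],[0,0,-1.8,0],[0.1,-4.18,0,1.1],[0.01,-4.19,0,1.1],[0,0,0,0],[0,0,0,0]]

```text
t: 20.72
tcp_pos: [521.5, 28.8, 176.0]
tcp_rot: [0.853, 0.522, 0.001, 0.0]
ft_force: [0.1, -0.7, 0.3]
finger_gap: 0.231
finger_force: 0.0
```

Request:
step_arm:
  targets:
    - [[0,0,0.5,0],[0,0,0.5,0],[0,0,0,0]]
  claw: 0.4

```text
t: 21.1
tcp_pos: [520.7, 28.4, 164.4]
tcp_rot: [0.853, 0.522, -0.001, 0.0]
ft_force: [-0.3, 0.1, 0.3]
finger_gap: 0.602
finger_force: 0.0
```

Run:
```python
from h import *
print(pose(),r.sense()["finger_gap"])
plan([(521.4,28.3,103,-27.2,20)])
im=save("scene","s5.png");cv2.imwrite("pics/c5.png",cv2.cvtColor(cv2.resize(im[190:340,270:420],(500,500),interpolation=cv2.INTER_CUBIC),cv2.COLOR_RGB2BGR))
```

```text
(array([520.66599088,  28.360757  , 164.38101397]), np.float64(-0.4735495783421576)) 0.6017755123801803
[[0.01, 0.02, 1.53, 0.0], [0.01, 0.02, 1.54, 0.0], [0.0, 0.01, 1.53, 0.0], [0.01, 0.02, 1.54, 0.1]]
```

View pics/c5.png

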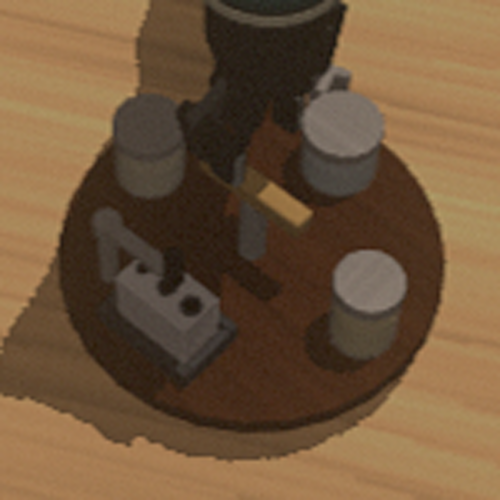

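The lever lies shut across the guide, with the knob at crop (172,265). The fingers straddle the bar. Descend, grip, and start turning clockwise.

Request:
step_arm:
  targets:
    - [[0,0.05,1.5,0],[0,0,1.5,0],[0,0,1.5,0],[0,0,1.5,0],[0,0,0,0]]

```text
t: 21.78
tcp_pos: [520.6, 28.3, 103.8]
tcp_rot: [0.853, 0.522, -0.001, -0.0]
ft_force: [-0.0, 0.7, 0.4]
finger_gap: 0.6
finger_force: 0.0
```

Request:
step_arm:
  targets:
    - [[0,0,0,0],[0,0,0,0],[0,0,0,0],[0,0,0,0],[0,0,0,0]]
  claw: 1
  newtons: 60

```text
t: 22.4
tcp_pos: [521.4, 28.6, 105.6]
tcp_rot: [0.853, 0.522, 0.0, -0.0]
ft_force: [-3.0, -0.3, 5.7]
finger_gap: 0.201
finger_force: 58.7
```

Request:
step_arm:
  targets:
    - [[0,0,0,4],[0,0,0,7],[0,0,0,7],[0,0,0,7],[0,0,0,5],[0,0,0,0]]

```text
t: 23.15
tcp_pos: [521.5, 28.5, 105.7]
tcp_rot: [0.959, 0.282, 0.0, 0.0]
ft_force: [-2.0, -1.1, 6.5]
finger_gap: 0.199
finger_force: 59.5
```

Run:
```python
from h import *
s=r.sense();p,a=pose();print(p,np.degrees(a),s["joint_pos"],s["wrist_torque"],s["ft_force"])
```

```text
[521.49389827  28.49959165 105.66436813] -57.19236580936657 [-0.73059891  0.51369875  0.77834888  1.99460861 -0.48850679  0.8262585
 -0.67385549] [-0.16929055  0.53073701 -0.23240704] [-2.00785253 -1.11002448  6.53480998]
```

Request:
step_arm:
  targets:
    - [[0,0,0,5],[0,0,0,8],[0,0,0,8],[0,0,0,8],[0,0,0,8],[0,0,0,8],[0,0,0,5],[0,0,0,0]]

```text
t: 24.15
tcp_pos: [521.5, 28.2, 105.7]
tcp_rot: [0.989, -0.15, 0.0, 0.0]
ft_force: [-2.6, -1.6, 7.6]
finger_gap: 0.199
finger_force: 59.9
```

Request:
step_arm:
  targets:
    - [[0,0,0,0],[0,0,0,0],[0,0,0,0],[0,0,0,0]]
  claw: 0.4

```text
t: 24.65
tcp_pos: [521.3, 28.5, 105.0]
tcp_rot: [0.989, -0.149, 0.0, -0.0]
ft_force: [0.2, -0.4, -0.9]
finger_gap: 0.599
finger_force: 0.0
```

Request:
step_arm:
  targets:
    - [[0,0,-2,0],[0,0,-3,0],[0,0,-3,0],[0,0,0,-9],[0,0,0,-9],[0,0,0,-9],[0,0,0,-9],[0,0,0,-9],[0,0,0,-9],[0,0,0,-9]]

```text
t: 25.9
tcp_pos: [521.4, 28.1, 186.3]
tcp_rot: [0.92, 0.392, 0.0, 0.0]
ft_force: [0.8, -0.3, -0.5]
finger_gap: 0.602
finger_force: 0.0
```

Request:
step_arm:
  targets:
    - [[0,0,0,-9],[0,0,0,-9],[0,0,0,-9],[0,0,0,-9],[0,0,0,-9],[0,0,0,-9],[0,0,0,-9],[0,0,0,-9],[0,0,0,-9],[0,0,0,-9]]

```text
t: 27.15
tcp_pos: [521.5, 27.9, 186.3]
tcp_rot: [0.373, 0.928, -0.0, 0.001]
ft_force: [-0.8, -0.3, -0.9]
finger_gap: 0.597
finger_force: 0.0
```

Request:
step_arm:
  targets:
    - [[0,0,0,-9],[0,0,0,-9],[0,0,0,-9],[0,0,0,0],[0,0,0,0]]

```text
t: 27.78
tcp_pos: [521.4, 28.2, 185.6]
tcp_rot: [0.151, 0.989, -0.0, 0.0]
ft_force: [0.8, 0.2, -0.3]
finger_gap: 0.604
finger_force: 0.0
```

Run:
```python
from h import *
s=r.sense();p,a=pose();print(p,np.degrees(a),s["joint_pos"])
im=save("scene","s6.png");t=save("top","t6.png");cv2.imwrite("pics/c6.png",cv2.cvtColor(np.hstack([cv2.resize(im[190:340,270:420],(400,400),interpolation=cv2.INTER_CUBIC),cv2.resize(t[170:320,240:390],(400,400),interpolation=cv2.INTER_CUBIC)]),cv2.COLOR_RGB2BGR))
plan([(521.4,28.4,106,72.8,20)])
```

```text
[521.3569126   28.22399301 185.57753718] 72.66458429503058 [-0.46174282  0.30299697  0.41477348  1.92680169 -0.14878029  0.94085845
  1.29234528]
[[0.0, 0.0, 1.98, 0.0], [0.0, 0.0, 1.98, 0.0], [-0.01, 0.0, 1.98, 0.0], [0.0, 0.0, 1.99, 0.0]]
```

View pics/c6.png

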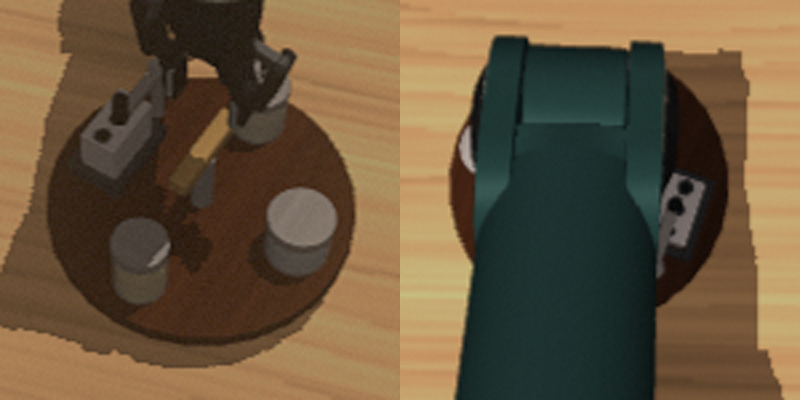

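The carousel has turned about 80° and the lever is still shut. Regrip and finish the turn.

Request:
step_arm:
  targets:
    - [[0,0,2,0],[0,0,2,0],[0,0,2,0],[0,0,2,0],[0,0,0,0]]

```text
t: 28.5
tcp_pos: [520.5, 28.4, 104.1]
tcp_rot: [0.149, 0.989, -0.001, -0.001]
ft_force: [0.7, 0.1, -0.4]
finger_gap: 0.601
finger_force: 0.0
```

Request:
step_arm:
  targets:
    - [[0,0,0,0],[0,0,0,0],[0,0,0,0],[0,0,0,0],[0,0,0,0]]
  claw: 1

```text
t: 29.12
tcp_pos: [521.6, 28.2, 106.0]
tcp_rot: [0.149, 0.989, 0.0, 0.001]
ft_force: [-1.9, -2.0, 6.7]
finger_gap: 0.203
finger_force: 58.8
```

Request:
step_arm:
  targets:
    - [[0,0,0,4],[0,0,0,8],[0,0,0,8],[0,0,0,8],[0,0,0,8],[0,0,0,8],[0,0,0,8],[0,0,0,8],[0,0,0,8],[0,0,0,4]]

```text
t: 30.38
tcp_pos: [521.2, 27.9, 106.0]
tcp_rot: [0.703, 0.711, 0.0, 0.0]
ft_force: [-7.0, -5.0, 13.4]
finger_gap: 0.197
finger_force: 61.3
```

Request:
step_arm:
  targets:
    - [[0,0,0,4],[0,0,0,2.5],[0,0,0,0],[0,0,0,0]]

```text
t: 30.88
tcp_pos: [521.2, 27.9, 106.0]
tcp_rot: [0.741, 0.671, 0.0, -0.0]
ft_force: [-6.2, -5.2, 12.7]
finger_gap: 0.201
finger_force: 60.0
```

Run:
```python
from h import *
s=r.sense();p,a=pose();print(p,np.degrees(a),s["finger_force"],s["ft_force"])
im=save("scene","s7.png");t=save("top","t7.png")
# pointer direction from first top picture, using stated geometry: tab 148..176 mm, 30 wide, 56 high
t0=cv2.cvtColor(cv2.imread("pics/top0.png"),cv2.COLOR_BGR2RGB).astype(int)
sat=t0.max(2)-t0.min(2);m=np.zeros((480,640),bool);m[288:312,290:318]=1;m&=(sat<40)&(t0.max(2)>60)
print(m.sum());ys,xs=np.nonzero(m)
P=np.array([at("top",((x+.5)/640,(y+.5)/480),56)[:2] for x,y in zip(xs,ys)])-[521.4,28.3]
R=np.hypot(*P.T);A=np.degrees(np.arctan2(P[:,1],P[:,0]))%360
for lo,hi in((140,150),(150,160),(160,170),(170,180)):
    k=(R>lo)&(R<hi);print(lo,k.sum(),A[k].mean(),A[k].min(),A[k].max())
cv2.imwrite("pics/c7.png",cv2.cvtColor(np.hstack([cv2.resize(im[190:340,270:420],(400,400),interpolation=cv2.INTER_CUBIC),cv2.resize(t[180:330,240:390],(400,400),interpolation=cv2.INTER_CUBIC)]),cv2.COLOR_RGB2BGR))
```

```text
[521.17013013  27.93526076 106.02131722] -5.666959385310339 59.968687891960144 [-6.20279733 -5.17281027 12.6717864 ]
182
140 41 173.92451939250466 168.4817201551736 179.42667911387966
150 40 174.3418938449576 169.3850259427987 179.436453129186
160 41 174.03123181432383 169.23399845877123 178.70501554467302
170 47 174.118565707237 169.09557882918625 178.87669728592456
```

View pics/c7.png

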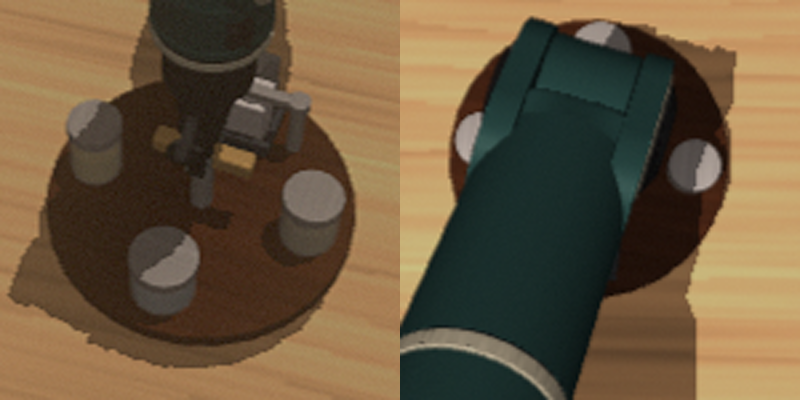

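Run:
```python
from h import *
for c,u,v in(("top",240+294/2.667,180+165/2.667),("scene",270+94*.375,190+121*.375),("scene",270+164*.375,190+256*.375),("scene",270+313*.375,190+195*.375)):
  for z in(104,116):
    d=at(c,(u/640,v/480),z)[:2]-[521.4,28.3];print(c,z,np.hypot(*d).round(1),(np.degrees(np.arctan2(d[1],d[0]))%90).round(1),"want 84.1")
# bar fit in scene: visible ends of the bar
im=cv2.cvtColor(cv2.imread("pics/s7.png"),cv2.COLOR_BGR2RGB)
e=[at("scene",((270+x*.375)/640,(190+y*.375)/480),123)[:2] for x,y in((165,137),(238,160))];d=e[1]-e[0];print(np.degrees(np.arctan2(d[1],d[0])))
```

```text
top 104 103.0 84.0 want 84.1
top 116 102.3 83.4 want 84.1
scene 104 104.3 79.9 want 84.1
scene 116 100.5 84.2 want 84.1
scene 104 99.4 85.5 want 84.1
scene 116 106.2 86.7 want 84.1
scene 104 100.4 85.7 want 84.1
scene 116 101.6 81.3 want 84.1
84.05848020624715
```

Request:
step_arm:
  targets:
    - [[0,0,0,0],[0,0,0,0],[0,0,0,0],[0,0,0,0]]

```text
t: 31.48
tcp_pos: [521.2, 28.0, 106.0]
tcp_rot: [0.741, 0.671, 0.0, -0.0]
ft_force: [-7.1, -4.3, 13.9]
finger_gap: 0.202
finger_force: 60.0
```

```bash
python3 -c "
from bench import r
print(r.job_done())"
```

```text
the job is handed in; nothing more can be done
None
```

I handed the job in at about 31.5 s: the guide is down in its pocket, the lever is shut over it, and the carousel is turned to within about 1° of the pointer by my measurement, with the handle still gripped at 60 N; the hand-in returned no verdict.

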